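# Fit the amber filter in the illuminator barrel and lock it with the retaining ring

### The arm

A 6-joint arm with a two-finger parallel gripper is mounted at the origin on a cart in front of the work surface, level with it; the furniture and walls round the work are solid. World frame = base frame: x ahead of the robot, y to its left, z up, the work surface at z = 0. Lengths are in m, angles in rad, forces in N, time in s.
With the tool pointing down it reaches from about 0.225 to 0.875 m from the base axis. Payload 3.4 kg.
Tool frame: the origin (TCP) lies between the finger pads; the fingertips stand 19 mm ahead of it and the grasp point (between the pads) is the TCP; z points along the fingers, y is the line along which they close (so a half turn about z gives the same grasp; the last joint's range is limited). The gripper opens to 85 mm and grips with 20 to 120 N. Pads are 22 mm wide; open, the fingers measure 114 mm over their backs; the gripper's body (76 mm by 85 mm) begins 54 mm behind the grasp point. The pads swing forward as they close: fully open they stand 13 mm farther back than shut.
Start: joints at [-1.285, 0.276, 1.505, -0, 1.361, -0.121], TCP at [0.228, -0.528, 0.25] pointing down, gripper open.
Joint ranges: [-2.89, 2.89], [-0.75, 2.08], [0.22, 2.7], [-1.18, 4.32], [0.11, 2.71], [-2.7, 2.7]. Speed limits (rad/s): [2.57, 2.57, 3.14, 3.14, 3.14, 3.14].

### API

Orientations are given as a unit quaternion [w, x, y, z].
In Python, from rig import get_state, imaging, ticket gives the robot as it stands. The module is installed in compiled form; this text tells all that it offers.
- The arm moves only by the shell command python3 -m inch 'ROWS' [FORCE]. ROWS is JSON, a list of rows, each an object with "claw": the opening, from -1 (shut) to 1 (fully open); "travel": the shift along the world's x, y, z in units of 200 mm (1.0 is 200 mm), a list of three; "turn": the turn about the world's z in units of 180 degrees (1.0 is 180 degrees). A call has 1 to 5 rows; each row is the pose to reach, as a shift and turn from the pose commanded when the call began, turning the shorter way round; what a row does not reach only later rows make up. A row lasts 1/10 s, in which the tool goes at most 50 mm and 8.59 degrees, less where a joint would pass 70% of its speed; a pose out of reach is approached as far as the arm can. A call with a number of a shift or a turn outside -1 to 1 is refused whole. A call with a gripper value outside its range is refused whole. The fingers move at their own pace and stop on an object; FORCE is the grip in N (left out, the last holds). Time passes only in rows, so rows that repeat a pose let the fingers close. It gives the time, the measured TCP pose, the force, the opening and the grip force at its end, in the units of the state.
- get_state(): the state, without advancing time (a new reading comes with each control period).
- imaging.get_image(name): name is "scene" or "top"; returns the picture (384x512x3 uint8, red, green, blue); there is no depth.
- imaging.camera_params(name): a dict with "camera_matrix" (3x3 intrinsics, pixels), "cam_to_world" (4x4, takes a point from camera to world coordinates). Camera axes: x right, y down, z forward; pixel columns grow to the right and rows downward; lengths in m; the calibration is good to about 2 mm. A picture is of the moment at which its call begins. camera_params takes no time and is no camera call.
- ticket.sign_off(): hands the job in; it is judged then, once.
The state is a dict: "clock": time; "qpos": joint angles; "qd": joint speeds; "effort": joint torques, N m; "position": TCP position; "ee_rot": TCP orientation; "contact_force": force on the tool from outside, world axes, zero at the start; "moment": the same for the moment, N m; "width": finger opening in m; "gripper_force": force on a finger pad.
Only numpy, scipy, OpenCV 4.12 (cv2) and the standard library are available. Lean on these libraries where they do the work, as an engineer would, in place of code of your own. Each camera call takes 0.05 s, during which the arm holds its last target. There are 200 camera calls.

### The job

Assemble the microscope illuminator: drop the amber filter into the open barrel so that it lies flat on the bottom, then lower the winged retaining ring onto it with its two lugs through the barrel's two slots, and turn the ring clockwise, seen from above, about a quarter turn until it is locked under the lip. Leave the green filter where it lies, and let go of everything.

Things in the scene. Friction and masses are not known exactly. Their poses are not given: they have to be found in the camera images.
- barrel: Fixed dark open barrel, 108 mm across, 44 mm high. Origin: centre of underside, z up. Floor 14 mm up; well 66 wide to 26 mm; undercut 96 wide above it; bright bevelled lip, 66 opening, underside 39 falling to 36 mm. Lip slots at +x and -x, 50 deg wide, out to r 48, marked by white bars on the rim. Stops end the clockwise turn at about 93 deg and block counter-clockwise.
- amber_filter: Filter to fit: AMBER (orange) glass in a black rim, a disc 48 mm across, 14 thick, flat on the bench, about 50 g. Origin: centre of underside, z up. Grip across the diameter, any yaw. Released centred over the barrel with its underside at rim height, it falls flat; seated, its underside is 14 mm above the bench. It and the green one change places between starts.
- green_filter: Wrong filter, GREEN glass in a black rim, leave it: a disc 48 mm across, 14 thick, flat on the bench, at least 10 cm from the amber one. Origin: centre of underside.
- retaining_ring: Aluminium ring, 90 g, on bench. Origin: centre of underside, z up. Flange 52 mm wide, 6 thick, hole 32; red-marked lugs 14 wide along +x, -x out to r 41. Two upright wings, tops 40 mm up, 22 long in x, outer faces 44 apart facing +y, -y: grip both across these faces, tips 20 below tops. Enters with x along barrel x, play 7 mm; on the filter wing tops are 68 mm up. Same after a half turn.
There are look-alikes about, which are no part of the job. Leave any blue or pink look-alike of the amber_filter alone.

How it is judged:
By the outcome, as a careful person would: the job done as asked, in the order asked, and still so for the second after the job is handed in, with the robot touching nothing.
It also fails if it takes over 51 s, if anything falls off the work surface, if the arm or the gripper's body presses on something with over 40 N, if the wrist force passes 120 N, or if a joint passes its speed limit or range.

## Working session

There is one attempt and no reset: what is moved stays moved. The work goes in short steps, Python scripts to look and compute and a shell command to move; the robot and the scene stay as the last step left them, time stands still between calls to the robot, and variables do not carry over. Pictures are saved under pics/ and viewed, at most 10 in all, crops included, and the job is handed in when it is done.

```bash
mkdir -p pics
cat > h.py <<'E'
import numpy as np, cv2
from rig import get_state, imaging, ticket
def grab(n,f):
    im=imaging.get_image(n); cv2.imwrite('pics/'+f,cv2.cvtColor(im,cv2.COLOR_RGB2BGR)); return im
def ray(n,u,v,z):
    p=imaging.camera_params(n);K=np.array(p['camera_matrix']);T=np.array(p['cam_to_world'])
    d=T[:3,:3]@np.linalg.inv(K)@[u,v,1];o=T[:3,3];return o+d*(z-o[2])/d[2]
def proj(n,P):
    p=imaging.camera_params(n);K=np.array(p['camera_matrix']);T=np.linalg.inv(np.array(p['cam_to_world']))
    c=K@(T[:3,:3]@np.array(P)+T[:3,3]);return c[:2]/c[2]
E
python3 - <<'E'
from h import *
for n in('top','scene'):
    grab(n,n+'0.png'); p=imaging.camera_params(n);print(np.round(p['camera_matrix'],1).tolist(),np.round(p['cam_to_world'],3).tolist())
s=get_state();print(s)
E
```

```text
[[427.3, 0.0, 257.1], [0.0, 427.3, 196.9], [0.0, 0.0, 1.0]] [[0.021, -0.988, 0.155, 0.307], [-1.0, -0.022, -0.005, -0.061], [0.008, -0.155, -0.988, 1.098], [0.0, 0.0, 0.0, 1.0]]
[[405.2, 0.0, 252.3], [0.0, 405.2, 197.9], [0.0, 0.0, 1.0]] [[-0.707, -0.51, 0.49, -0.076], [-0.707, 0.523, -0.476, 0.434], [-0.013, -0.683, -0.73, 0.85], [0.0, 0.0, 0.0, 1.0]]
{'clock': 0.1, 'qpos': array([-1.28500843e+00,  2.76512543e-01,  1.50600332e+00, -3.19652167e-05,
        1.36068810e+00, -1.20975282e-01]), 'qd': array([ 1.51797596e-04, -2.33478850e-03, -3.87819531e-03,  1.51466215e-03,
       -2.36986079e-05, -7.04978065e-04]), 'effort': array([ 2.08889862e-03, -4.17695439e+01, -2.46402472e+01,  2.67324253e-05,
        5.75185273e-03, -1.10021764e-05]), 'position': array([ 0.22736625, -0.52766204,  0.24953842]), 'ee_rot': array([-8.01634532e-04,  9.79388164e-01,  2.01985581e-01, -8.18913291e-05]), 'contact_force': array([ 0.68008854, -0.28761407,  0.17958842]), 'moment': array([ 0.03281545, -0.01565407,  0.00474694]), 'gripper_force': 0.0, 'width': 0.0855357010078779}
```

View pics/top0.png

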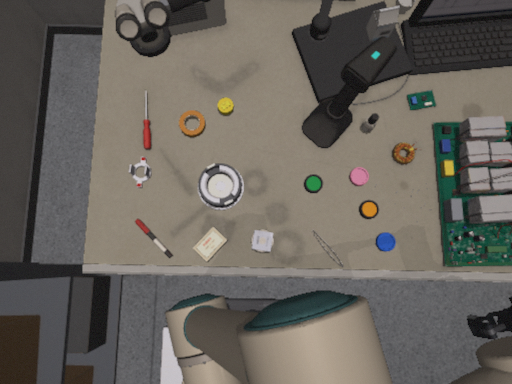

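View pics/scene0.png

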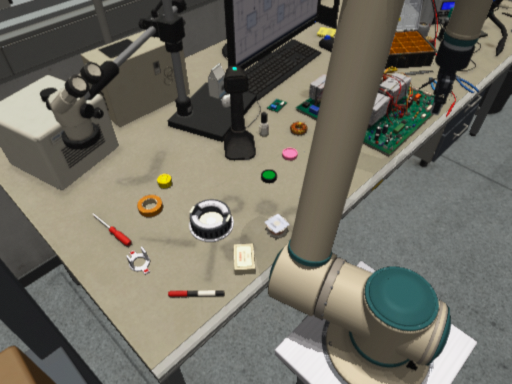

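The top view shows the amber filter at about (369,209), green at (314,184), the barrel at (220,186) and the red-lugged ring at (141,172). Next I'll measure them.

Run:
```python
from h import *
bgr=cv2.imread('pics/top0.png');hsv=cv2.cvtColor(bgr,cv2.COLOR_BGR2HSV)
def blobs(m,x0,x1,y0,y1,mn=4):
    k=np.zeros_like(m);k[y0:y1,x0:x1]=m[y0:y1,x0:x1]
    n,l,s,c=cv2.connectedComponentsWithStats(k)
    return [(s[i,4],c[i].round(1),s[i,:4]) for i in range(1,n) if s[i,4]>=mn]
H,S,V=cv2.split(hsv)
am=((H>8)&(H<25)&(S>170)&(V>120)).astype(np.uint8)
b=blobs(am,345,395,190,230);print('amber',b)
for a in b: print(ray('top',*a[1],.014))
dk=(V<60).astype(np.uint8)
red=(((H<8)|(H>172))&(S>120)&(V>80)).astype(np.uint8)
r=blobs(red,120,165,150,195,2);print('red',r)
for a in r: print(ray('top',*a[1],.006))
wh=((V>215)&(S<40)).astype(np.uint8)
w=blobs(wh,190,250,155,215,3);print('white',w)
for a in w: print(ray('top',*a[1],.044))
cv2.imwrite('pics/z1.png',np.hstack([cv2.resize(bgr[y-32:y+32,x-32:x+32],(400,400),interpolation=cv2.INTER_CUBIC) for x,y in((141,172),(220,186))]))
```

```text
amber [(np.int32(174), array([369.1, 208.8]), array([362, 202,  15,  15], dtype=int32))]
[ 0.45304879 -0.3533956   0.014     ]
red [(np.int32(6), array([143. , 158.5]), array([142, 158,   3,   2], dtype=int32)), (np.int32(6), array([138.5, 184.5]), array([137, 184,   4,   2], dtype=int32))]
[0.57408284 0.23475259 0.006     ]
[0.50469515 0.24210243 0.006     ]
white []
```

View pics/z1.png

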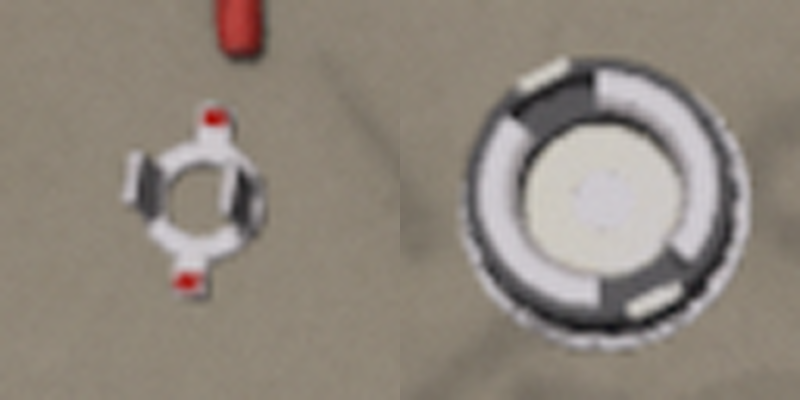

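The crop shows the ring with its lugs near the image vertical and its wings left and right. The barrel's bars are at about (211,166) and (228.5,202).

Run:
```python
from h import *
bgr=cv2.imread('pics/top0.png').astype(int)
P=[]
for x0,y0 in((206,162),(223,197)):
    w=bgr[y0:y0+9,x0:x0+12];g=w.min(2)
    # bars are bright against dark
    yy,xx=np.mgrid[y0:y0+9,x0:x0+12]
    m=np.clip(g-140,0,None);n,l,s,c=cv2.connectedComponentsWithStats((g>140).astype(np.uint8));i=1+np.argmax(s[1:,4]);m=m*(l==i)
    c=((xx*m).sum()/m.sum(),(yy*m).sum()/m.sum());p=ray('top',*c,.044);P.append(p);print(c,p,s[i])
P=np.array(P);d=P[0]-P[1];print('barrel',P.mean(0),np.linalg.norm(d),np.degrees(np.arctan2(d[1],d[0])))
for n in('top',):
  print(proj(n,P.mean(0)))
# second view check: scene
b2=cv2.imread('pics/scene0.png')
for p in [P[0],P[1],[.574,.2348,.006],[.5047,.2421,.006]]: print(proj('scene',p))
h=cv2.cvtColor(b2,cv2.COLOR_BGR2HSV);k=((h[...,0]<8)|(h[...,0]>172))&(h[...,1]>110);k[:240]=0;k[275:]=0;k[:,:120]=0;k[:,160:]=0
n,l,s,c=cv2.connectedComponentsWithStats(k.astype(np.uint8));print(c[1:],s[1:,4])
cv2.imwrite('pics/z2.png',cv2.resize(b2[190:280,110:245],(800,533),interpolation=cv2.INTER_CUBIC))
```

```text
(np.float64(210.56145675265554), np.float64(165.36722306525039)) [0.55086989 0.05329903 0.044     ] [ 1  1  8  6 22]
(np.float64(228.17879948914432), np.float64(201.4457215836526)) [0.45987667 0.00601698 0.044     ] [ 1  2  9  6 24]
barrel [0.50537328 0.029658   0.044     ] 0.1025444272227973 27.45736798778915
[219.31292347 183.28932311]
[191.06499073 209.85674222]
[227.33442905 218.45117932]
[131.48473868 253.31169847]
[144.81466588 271.40438709]
[[125.88235294 242.07843137]
 [131.71428571 252.14285714]
 [145.55555556 270.11111111]] [51  7  9]
```

View pics/z2.png

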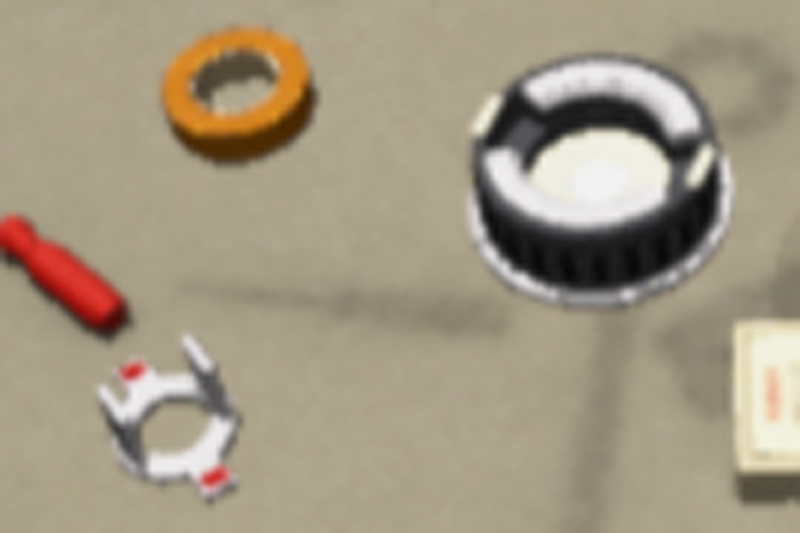

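```bash
python3 -m inch '[{"claw":1,"travel":[0.2,0.155,0],"turn":0},{"claw":1,"travel":[0.4,0.31,0],"turn":0},{"claw":1,"travel":[0.6,0.465,0],"turn":0},{"claw":1,"travel":[0.8,0.62,-0.1],"turn":0},{"claw":1,"travel":[0.95,0.737,-0.25],"turn":0}]' 50
python3 -m inch '[{"claw":1,"travel":[0.16,0.126,-0.1],"turn":0},{"claw":1,"travel":[0.178,0.137,-0.3],"turn":0},{"claw":1,"travel":[0.178,0.137,-0.5],"turn":0},{"claw":1,"travel":[0.178,0.137,-0.5],"turn":0}]'
```

```text
clock: 0.6
position: [0.4173, -0.3822, 0.2041]
ee_rot: [0.002, 0.979, 0.202, 0.001]
contact_force: [0.4, -1.7, -0.4]
width: 0.0854
gripper_force: 0.0
clock: 1.0
position: [0.4475, -0.3517, 0.0976]
ee_rot: [-0.005, 0.979, 0.203, -0.004]
contact_force: [-0.0, 0.5, 0.3]
width: 0.0858
gripper_force: 0.0
```

```bash
python3 -m inch '[{"claw":1,"travel":[0,0,0],"turn":0},{"claw":1,"travel":[0,0,0],"turn":0}]'
python3 - <<'E'
from h import *
im=grab('scene','s1.png'); grab('top','t1.png')
print(get_state()['position'])
b2=cv2.imread('pics/scene0.png');h=cv2.cvtColor(cv2.imread('pics/s1.png'),cv2.COLOR_BGR2HSV)
u,v=proj('scene',[.453,-.3534,.014]).round().astype(int);print(u,v)
b=cv2.imread('pics/s1.png');cv2.imwrite('pics/z3.png',np.hstack([cv2.resize(b[max(v-70,0):v+50,u-60:u+60],(400,400)),cv2.resize(cv2.imread('pics/t1.png')[150:270,310:430],(400,400))]))
E
```

```text
clock: 1.2
position: [0.4513, -0.3569, 0.1049]
ee_rot: [0.002, 0.979, 0.202, 0.001]
contact_force: [-0.0, -0.0, 0.3]
width: 0.0854
gripper_force: 0.0
[ 0.45123272 -0.35692674  0.10518835]
316 162
```

View pics/z3.png

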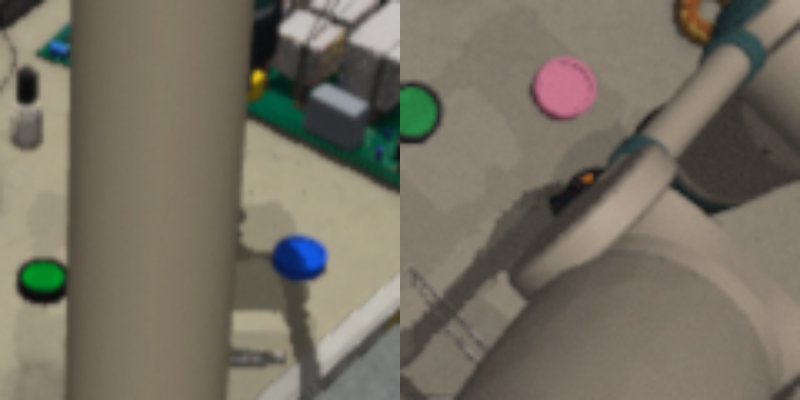

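The arm hides the filter in both views, so I'll use the top fix from before the move (0.453, -0.353) and correct against the measured TCP.

```bash
python3 -m inch '[{"claw":1,"travel":[0.009,0.0175,-0.2],"turn":0},{"claw":1,"travel":[0.009,0.0175,-0.35],"turn":0},{"claw":1,"travel":[0.009,0.0175,-0.42],"turn":0},{"claw":1,"travel":[0.009,0.0175,-0.42],"turn":0},{"claw":1,"travel":[0.009,0.0175,-0.42],"turn":0}]'
python3 -m inch '[{"claw":-0.2,"travel":[0,0,0],"turn":0},{"claw":-0.2,"travel":[0,0,0],"turn":0},{"claw":-0.2,"travel":[0,0,0],"turn":0},{"claw":-0.2,"travel":[0,0,0],"turn":0},{"claw":-0.2,"travel":[0,0,0],"turn":0}]' 50
```

```text
clock: 1.8
position: [0.4528, -0.353, 0.0202]
ee_rot: [0.001, 0.979, 0.202, 0.001]
contact_force: [-0.3, 0.7, 0.0]
width: 0.0859
gripper_force: 0.0
clock: 2.3
position: [0.4529, -0.3528, 0.0206]
ee_rot: [0.001, 0.979, 0.202, 0.001]
contact_force: [0.0, 0.4, 7.2]
width: 0.0458
gripper_force: 50.1
```

```bash
python3 -m inch '[{"claw":-0.2,"travel":[0,0,0.15],"turn":0},{"claw":-0.2,"travel":[0,0,0.35],"turn":0},{"claw":-0.2,"travel":[0,0,0.55],"turn":0},{"claw":-0.2,"travel":[-0.1,0.2,0.6],"turn":0},{"claw":-0.2,"travel":[-0.1,0.35,0.6],"turn":0}]'
python3 - <<'E'
from h import *
s=get_state();print(s['position'],s['width'],s['gripper_force'],s['qpos'])
grab('top','t2.png');grab('scene','s2.png')
p=s['position']
o=[]
for n in('top','scene'):
    u,v=proj(n,p).round().astype(int);u0=min(max(u-50,0),412);v0=min(max(v-50,0),284);o.append(cv2.resize(cv2.imread('pics/%s2.png'%n[0])[v0:v0+100,u0:u0+100],(400,400)));print(u,v,u0,v0)
cv2.imwrite('pics/z4.png',np.hstack(o))
E
```

```text
clock: 2.8
position: [0.4312, -0.2814, 0.1415]
ee_rot: [0.001, 0.98, 0.201, 0.001]
contact_force: [-0.8, 0.1, -0.8]
width: 0.0457
gripper_force: 51.6
[ 0.43123884 -0.28142835  0.14152658] 0.045678838960875455 51.554635763168335 [-7.13241167e-01  2.72730343e-01  1.80191355e+00 -2.45975827e-04
  1.06396489e+00  4.52616529e-01]
353 210 303 160
310 143 260 93
```

View pics/z4.png

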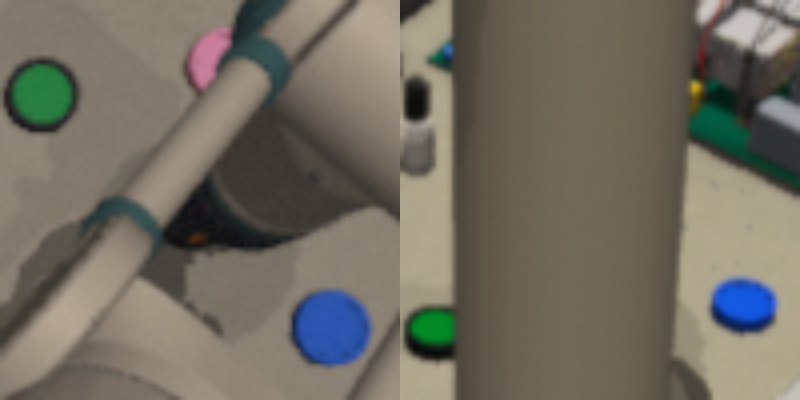

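The bench spot at the amber is now empty and the grip width holds steady at 46 mm, so the filter is held. Carrying it to the barrel.

```bash
python3 -m inch '[{"claw":-0.2,"travel":[0.04,0.2,0],"turn":0.045},{"claw":-0.2,"travel":[0.1,0.4,0],"turn":0.09},{"claw":-0.2,"travel":[0.15,0.6,0],"turn":0.135},{"claw":-0.2,"travel":[0.2,0.8,0],"turn":0.18},{"claw":-0.2,"travel":[0.24,0.98,0],"turn":0.225}]'
python3 -m inch '[{"claw":-0.2,"travel":[0.04,0.19,0],"turn":0.045},{"claw":-0.2,"travel":[0.08,0.38,0],"turn":0.09},{"claw":-0.2,"travel":[0.12,0.55,0],"turn":0.135},{"claw":-0.2,"travel":[0.131,0.575,0],"turn":0.18},{"claw":-0.2,"travel":[0.131,0.575,0],"turn":0.18}]'
python3 -m inch '[{"claw":-0.2,"travel":[0,0,0],"turn":0},{"claw":-0.2,"travel":[0,0,0],"turn":0}]'
```

```text
clock: 3.4
position: [0.481, -0.0847, 0.1391]
ee_rot: [0.0, 0.847, 0.531, 0.0]
contact_force: [-0.2, -0.2, 0.1]
width: 0.0458
gripper_force: 51.6
clock: 3.9
position: [0.5072, 0.03, 0.1389]
ee_rot: [0.0, 0.667, 0.745, 0.0]
contact_force: [-0.3, 0.2, -0.2]
width: 0.0453
gripper_force: 51.6
clock: 4.1
position: [0.5063, 0.0282, 0.1388]
ee_rot: [0.0, 0.669, 0.743, -0.0]
contact_force: [-0.4, 0.6, -0.5]
width: 0.0455
gripper_force: 51.6
```

```bash
python3 -m inch '[{"claw":-0.2,"travel":[-0.005,0.007,-0.2],"turn":0},{"claw":-0.2,"travel":[-0.005,0.007,-0.3],"turn":0},{"claw":-0.2,"travel":[-0.005,0.007,-0.3],"turn":0}]'
python3 - <<'E'
from h import *
print(get_state()['position'])
grab('top','t3.png');grab('scene','s3.png')
cv2.imwrite('pics/z5.png',np.hstack([cv2.resize(cv2.imread('pics/t3.png')[136:236,170:270],(400,400)),cv2.resize(cv2.imread('pics/s3.png')[150:250,160:260],(400,400))]))
E
```

```text
clock: 4.4
position: [0.5029, 0.0296, 0.0765]
ee_rot: [-0.003, 0.669, 0.743, -0.002]
contact_force: [-0.1, -0.2, -0.5]
width: 0.0459
gripper_force: 51.6
[0.50285012 0.02963828 0.07645899]
```

View pics/z5.png

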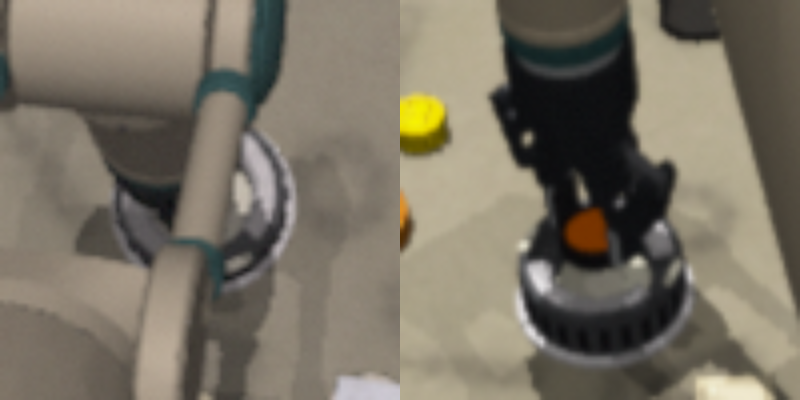

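The amber filter is held flat and centred over the opening, at scene crop (587,232). Lowering to rim height and releasing.

```bash
python3 -m inch '[{"claw":-0.2,"travel":[0,0,-0.055],"turn":0},{"claw":-0.2,"travel":[0,0,-0.055],"turn":0},{"claw":-0.2,"travel":[0,0,-0.055],"turn":0}]'
python3 -m inch '[{"claw":0.6,"travel":[0,0,0],"turn":0},{"claw":0.6,"travel":[0,0,0],"turn":0},{"claw":0.6,"travel":[0,0,0],"turn":0},{"claw":0.6,"travel":[0,0,0.1],"turn":0},{"claw":1,"travel":[0,0,0.3],"turn":0}]'
python3 -m inch '[{"claw":1,"travel":[0,0.2,0.2],"turn":0.045},{"claw":1,"travel":[0.02,0.4,0.25],"turn":0.09},{"claw":1,"travel":[0.05,0.6,0.25],"turn":0.135},{"claw":1,"travel":[0.1,0.8,0.25],"turn":0.18},{"claw":1,"travel":[0.14,0.98,0.25],"turn":0.225}]'
```

```text
clock: 4.8
position: [0.5056, 0.0304, 0.0682]
ee_rot: [0.0, 0.668, 0.744, 0.0]
contact_force: [0.6, 0.3, -0.1]
width: 0.0455
gripper_force: 51.6
clock: 5.3
position: [0.503, 0.0306, 0.1261]
ee_rot: [-0.003, 0.668, 0.744, -0.002]
contact_force: [1.1, -0.2, -0.3]
width: 0.0804
gripper_force: 0.0
clock: 5.8
position: [0.5337, 0.2285, 0.1785]
ee_rot: [0.001, 0.366, 0.931, 0.001]
contact_force: [0.2, -0.8, 0.3]
width: 0.0855
gripper_force: 0.0
```

```bash
python3 -m inch '[{"claw":1,"travel":[0.03,0.05,0],"turn":0.045},{"claw":1,"travel":[0.03,0.05,0],"turn":0.09},{"claw":1,"travel":[0.03,0.05,0],"turn":0.135},{"claw":1,"travel":[0.03,0.05,0],"turn":0.18},{"claw":1,"travel":[0.03,0.05,0],"turn":0.206}]'
python3 -m inch '[{"claw":1,"travel":[0,0,0],"turn":0},{"claw":1,"travel":[0,0,0],"turn":0}]'
python3 - <<'E'
from h import *
s=get_state();p=s['position'];q=s['ee_rot'];print(p,2*np.degrees(np.arctan2(q[2],q[1]))-90,s['qpos'][5])
grab('top','t4.png');grab('scene','s4.png')
cv2.imwrite('pics/z6.png',np.hstack([cv2.resize(cv2.imread('pics/t4.png')[126:236,120:250],(400,338)),cv2.resize(cv2.imread('pics/s4.png')[170:290,90:250],(400,338))]))
E
```

```text
clock: 6.3
position: [0.5393, 0.2366, 0.1779]
ee_rot: [-0.0, 0.052, 0.999, 0.0]
contact_force: [-0.2, 0.2, -0.0]
width: 0.0855
gripper_force: 0.0
clock: 6.5
position: [0.5393, 0.2365, 0.1779]
ee_rot: [-0.0, 0.055, 0.998, 0.0]
contact_force: [0.5, 1.0, -0.4]
width: 0.0854
gripper_force: 0.0
[0.53931436 0.23647864 0.17789457] 83.69174593116489 -1.1656665087593439
```

View pics/z6.png

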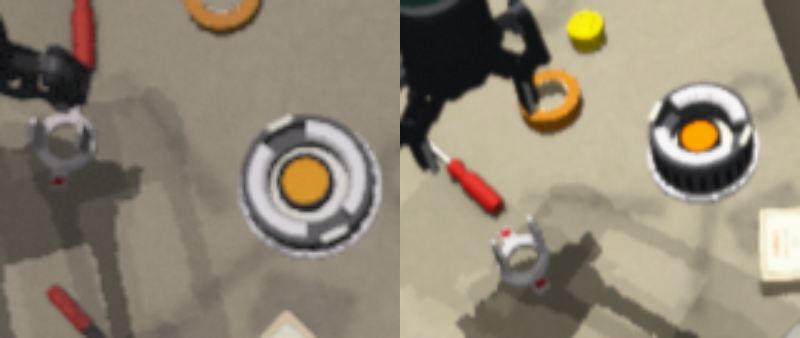

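The filter lies flat and centred in the barrel (top crop (305,180)). The ring is undisturbed, so I'll go down on it.

```bash
python3 -m inch '[{"claw":1,"travel":[0,0.009,-0.22],"turn":0},{"claw":1,"travel":[0,0.009,-0.44],"turn":0},{"claw":1,"travel":[0,0.009,-0.6],"turn":0},{"claw":1,"travel":[0,0.009,-0.695],"turn":0},{"claw":1,"travel":[0,0.009,-0.695],"turn":0}]'
python3 -m inch '[{"claw":-0.3,"travel":[0,0,0],"turn":0},{"claw":-0.3,"travel":[0,0,0],"turn":0},{"claw":-0.3,"travel":[0,0,0],"turn":0},{"claw":-0.3,"travel":[0,0,0],"turn":0},{"claw":-0.3,"travel":[0,0,0],"turn":0}]' 60
```

```text
clock: 7.1
position: [0.5371, 0.2375, 0.0359]
ee_rot: [-0.003, 0.055, 0.999, -0.001]
contact_force: [0.3, 0.5, 0.2]
width: 0.0854
gripper_force: 0.0
clock: 7.6
position: [0.5408, 0.2387, 0.0409]
ee_rot: [0.002, 0.054, 0.999, 0.001]
contact_force: [-0.1, -0.7, 6.4]
width: 0.0425
gripper_force: 63.2
```

```bash
python3 -m inch '[{"claw":-0.3,"travel":[0,0,0.15],"turn":0},{"claw":-0.3,"travel":[0,0,0.35],"turn":0},{"claw":-0.3,"travel":[0,-0.05,0.5],"turn":0.04},{"claw":-0.3,"travel":[-0.03,-0.2,0.5],"turn":0.085},{"claw":-0.3,"travel":[-0.06,-0.4,0.5],"turn":0.13}]'
python3 -m inch '[{"claw":-0.3,"travel":[-0.03,-0.2,0],"turn":0.04},{"claw":-0.3,"travel":[-0.07,-0.4,0],"turn":0.058},{"claw":-0.3,"travel":[-0.11,-0.6,0],"turn":0.058},{"claw":-0.3,"travel":[-0.11,-0.64,0],"turn":0.058},{"claw":-0.3,"travel":[-0.11,-0.64,0],"turn":0.058}]'
python3 -m inch '[{"claw":-0.3,"travel":[0,0,0],"turn":0},{"claw":-0.3,"travel":[0,0,0],"turn":0}]'
python3 - <<'E'
from h import *
s=get_state();p=s['position'];q=s['ee_rot'];print(p,2*np.degrees(np.arctan2(q[2],q[1]))-90,s['qpos'][5],s['width'])
grab('top','t5.png');grab('scene','s5.png')
cv2.imwrite('pics/z7.png',np.hstack([cv2.resize(cv2.imread('pics/t5.png')[136:236,170:270],(400,400)),cv2.resize(cv2.imread('pics/s5.png')[150:250,160:260],(400,400))]))
b=cv2.cvtColor(cv2.imread('pics/s5.png'),cv2.COLOR_BGR2HSV);k=((b[...,0]<6)|(b[...,0]>172))&(b[...,1]>110)&(b[...,2]>60);k[:130]=0;k[250:]=0;k[:,:160]=0;k[:,270:]=0
n,l,st,c=cv2.connectedComponentsWithStats(k.astype(np.uint8));print(c[1:],st[1:,4])
a=np.radians(27.5)
for e in(1,-1):print(proj('scene',[p[0]+e*.035*np.cos(a),p[1]+e*.035*np.sin(a),p[2]-.039+.006]))
E
```

```text
clock: 8.1
position: [0.5282, 0.1588, 0.1408]
ee_rot: [0.002, -0.154, 0.988, 0.0]
contact_force: [-0.3, -0.3, -1.9]
width: 0.0429
gripper_force: 62.4
clock: 8.6
position: [0.5054, 0.0291, 0.1393]
ee_rot: [0.0, -0.237, 0.971, 0.0]
contact_force: [0.3, 0.3, -0.8]
width: 0.0426
gripper_force: 62.4
clock: 8.8
position: [0.5057, 0.0314, 0.139]
ee_rot: [0.0, -0.239, 0.971, 0.0]
contact_force: [-0.4, -0.2, -0.7]
width: 0.0428
gripper_force: 62.4
[0.50565046 0.03142048 0.13896937] 117.69588726827149 -2.1303647624661677 0.042833012457585556
[[193.42857143 195.28571429]
 [219.5        201.5       ]] [7 6]
[193.3301056 195.4136507]
[219.16881703 201.2965945 ]
```

View pics/z7.png

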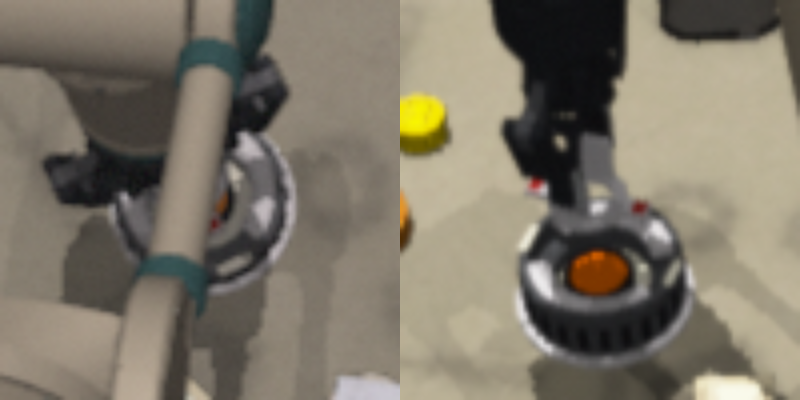

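The ring hangs level, and its lugs at scene (193.4,195.3) and (219.5,201.5) sit within 0.5 px of where they should be. Lowering it.

```bash
python3 -m inch '[{"claw":-0.3,"travel":[0,-0.014,-0.15],"turn":0},{"claw":-0.3,"travel":[0,-0.014,-0.25],"turn":0},{"claw":-0.3,"travel":[0,-0.014,-0.3],"turn":0},{"claw":-0.3,"travel":[0,-0.014,-0.3],"turn":0},{"claw":-0.3,"travel":[0,-0.014,-0.3],"turn":0}]'
python3 -m inch '[{"claw":-0.3,"travel":[0,0,-0.02],"turn":0},{"claw":-0.3,"travel":[0,0,-0.04],"turn":0},{"claw":-0.3,"travel":[0,0,-0.055],"turn":0},{"claw":-0.3,"travel":[0,0,-0.055],"turn":0},{"claw":-0.3,"travel":[0,0,-0.055],"turn":0}]'
```

```text
clock: 9.4
position: [0.506, 0.0278, 0.0793]
ee_rot: [0.0, -0.239, 0.971, -0.0]
contact_force: [0.4, 0.8, -1.1]
width: 0.0423
gripper_force: 62.4
clock: 9.9
position: [0.5056, 0.0274, 0.0689]
ee_rot: [0.001, -0.239, 0.971, -0.0]
contact_force: [-1.2, -0.1, 6.3]
width: 0.0428
gripper_force: 63.2
```

```bash
python3 -m inch '[{"claw":-0.3,"travel":[0,0,0],"turn":-0.03},{"claw":-0.3,"travel":[0,0,0],"turn":-0.06},{"claw":-0.3,"travel":[0,0,0],"turn":-0.09},{"claw":-0.3,"travel":[0,0,0],"turn":-0.12},{"claw":-0.3,"travel":[0,0,0],"turn":-0.12}]'
python3 -c "
from rig import get_state;s=get_state();print(s['moment'],s['contact_force'],s['position'])"
```

```text
clock: 10.4
position: [0.506, 0.0274, 0.0688]
ee_rot: [0.001, -0.052, 0.999, 0.0]
contact_force: [-0.8, 0.6, 5.2]
width: 0.0429
gripper_force: 63.1
[ 0.06768725  0.1355723  -0.05983593] [-0.84927035  0.55214624  5.22167141] [0.50597242 0.02743499 0.06884731]
```

```bash
python3 -m inch '[{"claw":-0.3,"travel":[0,0,0],"turn":-0.035},{"claw":-0.3,"travel":[0,0,0],"turn":-0.07},{"claw":-0.3,"travel":[0,0,0],"turn":-0.105},{"claw":-0.3,"travel":[0,0,0],"turn":-0.14},{"claw":-0.3,"travel":[0,0,0],"turn":-0.175}]'
python3 -m inch '[{"claw":-0.3,"travel":[0,0,0],"turn":-0.035},{"claw":-0.3,"travel":[0,0,0],"turn":-0.07},{"claw":-0.3,"travel":[0,0,0],"turn":-0.105},{"claw":-0.3,"travel":[0,0,0],"turn":-0.14},{"claw":-0.3,"travel":[0,0,0],"turn":-0.17}]'
python3 -c "
from rig import get_state;import numpy as np;s=get_state();q=s['ee_rot'];print(s['moment'],s['contact_force'],s['position'],(2*np.degrees(np.arctan2(q[2],q[1]))-90))"
```

```text
clock: 10.9
position: [0.5062, 0.0274, 0.0689]
ee_rot: [0.001, 0.222, 0.975, 0.0]
contact_force: [-0.6, 0.1, 4.7]
width: 0.0428
gripper_force: 63.1
clock: 11.4
position: [0.5066, 0.0272, 0.0689]
ee_rot: [0.001, 0.472, 0.882, 0.0]
contact_force: [0.8, -0.0, 3.9]
width: 0.0425
gripper_force: 63.0
[-0.13879502  0.03560081  0.08896339] [ 0.81247017 -0.04290987  3.91227571] [0.50660172 0.02715674 0.06885434] 33.72372744234889
```

```bash
python3 -m inch '[{"claw":-0.3,"travel":[0,0,0],"turn":-0.02},{"claw":-0.3,"travel":[0,0,0],"turn":-0.035},{"claw":-0.3,"travel":[0,0,0],"turn":-0.045},{"claw":-0.3,"travel":[0,0,0],"turn":-0.045}]'
python3 -c "
from rig import get_state;import numpy as np;s=get_state();q=s['ee_rot'];print(s['moment'],s['contact_force'],s['position'],(2*np.degrees(np.arctan2(q[2],q[1]))-90))"
```

```text
clock: 11.8
position: [0.5061, 0.027, 0.0688]
ee_rot: [0.001, 0.531, 0.847, 0.0]
contact_force: [-0.4, -0.6, 4.9]
width: 0.0427
gripper_force: 63.1
[-0.21001005  0.19198397  0.07116879] [-0.41749847 -0.59849917  4.85267611] [0.50609671 0.02700511 0.06883397] 25.850880330846508
```

```bash
python3 -m inch '[{"claw":-0.3,"travel":[0,0,0],"turn":-0.01},{"claw":-0.3,"travel":[0,0,0],"turn":-0.01}]'
python3 -c "
from rig import get_state;s=get_state();print(s['moment'])"
python3 -m inch '[{"claw":0.5,"travel":[0,0,0],"turn":-0.0},{"claw":0.5,"travel":[0,0,0],"turn":0},{"claw":0.5,"travel":[0,0,0],"turn":0},{"claw":0.5,"travel":[0,0,0],"turn":0},{"claw":0.5,"travel":[0,0,0],"turn":0}]'
python3 -m inch '[{"claw":0.5,"travel":[0,0,0.1],"turn":0},{"claw":0.5,"travel":[0,0,0.3],"turn":0},{"claw":0.5,"travel":[0,0,0.5],"turn":0},{"claw":0.5,"travel":[0,0.2,0.5],"turn":0},{"claw":0.5,"travel":[0,0.4,0.5],"turn":0}]'
python3 -m inch '[{"claw":0.5,"travel":[0,0.2,0],"turn":0},{"claw":0.5,"travel":[0,0.4,0],"turn":0},{"claw":0.5,"travel":[0,0.6,0],"turn":0},{"claw":0.5,"travel":[0,0.6,0],"turn":0},{"claw":0.5,"travel":[0,0.6,0],"turn":0}]'
python3 - <<'E'
from h import *
grab('top','t6.png');grab('scene','s6.png')
cv2.imwrite('pics/z8.png',np.hstack([cv2.resize(cv2.imread('pics/t6.png')[151:221,185:255],(400,400),interpolation=2),cv2.resize(cv2.imread('pics/s6.png')[180:250,175:245],(400,400),interpolation=2)]))
E
```

```text
clock: 12.0
position: [0.5053, 0.0269, 0.0688]
ee_rot: [0.001, 0.544, 0.839, -0.0]
contact_force: [-1.7, -1.7, 6.9]
width: 0.0426
gripper_force: 63.3
[-0.28389281  0.3280784   0.17896024]
clock: 12.5
position: [0.5054, 0.0275, 0.0678]
ee_rot: [-0.0, 0.544, 0.839, 0.0]
contact_force: [-0.3, -0.3, -0.3]
width: 0.0642
gripper_force: 0.0
clock: 13.0
position: [0.5066, 0.1076, 0.1697]
ee_rot: [0.002, 0.546, 0.838, 0.001]
contact_force: [-0.4, -0.5, -0.4]
width: 0.0639
gripper_force: 0.0
clock: 13.5
position: [0.505, 0.228, 0.1675]
ee_rot: [-0.0, 0.543, 0.839, -0.001]
contact_force: [-0.0, -0.3, -0.3]
width: 0.064
gripper_force: 0.0
```

View pics/z8.png

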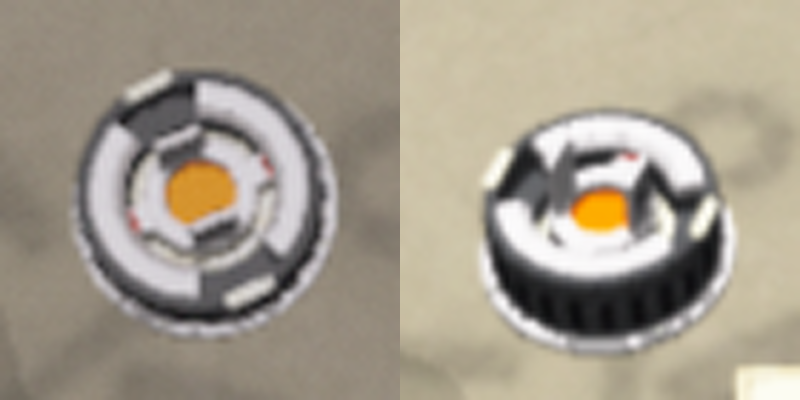

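The ring is locked: its lugs lie under the lip about 90° from the slots (top crop (265,165) and (133,222)), with the amber filter flat beneath it. The gripper is clear of everything, so I'm handing in.

```bash
python3 -c "
from rig import ticket;print(ticket.sign_off())"
```

```text
the job is handed in; nothing more can be done
None
```

The amber filter lies flat in the barrel with the ring locked over it after about 93° clockwise. The green filter was not touched, the gripper is clear of everything, and the job was handed in at about 13.6 s.

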